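Set a cold-light source to its third click

ROBOT

A 7-joint arm with a two-finger parallel gripper is mounted at the origin on the work surface. World frame = base frame: x ahead of the robot, y to its left, z up, the work surface at z = 0. Lengths are in mm, angles in rad, forces in N, time in s.
With the tool pointing down it reaches from about 425 to 875 mm from the base axis. Payload 8.4 kg.
Tool frame: the origin (TCP) lies on the centre line of the jaws, within the pads' length; the fingertips stand 8 mm ahead of it and the grasp point (between the pads) lies 11 mm behind it; z points along the fingers, y is the line along which they close (so a half turn about z gives the same grasp; the last joint's range is limited). The gripper opens to 87 mm and grips with 3 to 60 N. Pads are 19 mm wide; open, the fingers measure 117 mm over their backs; the gripper's body (75 mm by 190 mm) begins 51 mm behind the grasp point.
Start: joints at [-1.26, 0.333, 0.04, 1.465, -0.013, 1.343, -0.059], TCP at [258.975, 596.151, 230.546] pointing down, gripper open.
Joint ranges: [-2.58, 2.58], [-0.38, 2.09], [-1.3, 1.39], [0.25, 2.4], [-1.5, 4.64], [0.08, 2.09], [-2.65, 2.65]. Speed limits (rad/s): [2.22, 2.22, 2.79, 2.79, 3.14, 3.14, 3.14].

INTERFACE

Orientations are given as a rotation vector (axis times angle).
In Python, from rig import * gives the robot as it stands. The module is installed in compiled form; this text tells all that it offers.
- The arm moves only by the tool step_arm, never from a script. Its argument "deltas" is one flat list of numbers, 7 for each row, row after row: the shift along the world's x, y, z scaled (see below), then the turn, a rotation vector about the world's x, y, z scaled (see below), then the opening, from 0 (shut) to 1 (fully open). In form: [x, y, z, rx, ry, rz, fingers, x, y, z, rx, ry, rz, fingers, ...]. A call has 1 to 20 rows; each row is the pose to reach, as a shift and turn from the pose commanded when the call began, turning the shorter way round; what a row does not reach only later rows make up. The controller multiplies each number of a shift by 80 mm and each number of a turn by 180 degrees. A row lasts 1/12 s, in which the tool goes at most 41.7 mm and 7.16 degrees, less where a joint would pass 70% of its speed; a pose out of reach is approached as far as the arm can. A call with a number of a shift or a turn outside -1 to 1 is refused whole. A call with a gripper value outside its range is refused whole. The fingers move at their own pace and stop on an object; the grip force is fixed at half the most. Time passes only in rows, so rows that repeat a pose let the fingers close. It gives the time, the measured TCP pose, the force, the opening and the grip force at its end, in the units of the state.
- get_state(): the state, without advancing time (a new reading comes with each control period).
- camera(name): name is "scene" or "top"; returns the picture (384x512x3 uint8, blue, green, red); there is no depth.
- camera_info(name): a dict with "vertical_fov" (degrees; the focal length in pixels is half the picture's height over the tangent of half this angle, whatever the lens; pixels are square), "cx", "cy" (the principal point, pixels), "R" (3x3) and "t" (3): a world point X has camera coordinates R X + t. Camera axes: x right, y down, z forward; pixel columns grow to the right and rows downward; lengths in mm; the calibration is good to about 2 mm. A picture is of the moment at which its call begins. camera_info takes no time and is no camera call.
- sign_off(): hands the job in; it is judged then, once.
Trained networks look in the newest picture that a camera, given by its name, has taken for a name from the list of things; names that differ only in an ending like _2 or _b are one class to them, and where a whole thing is asked for, a point or a joint stands for the part that bears it (a point fixed in the world has none). Each returns a list of dicts, best first, with "score" (0 to 1); they miss things now and then, are a little off and sometimes report something else, mostly with a low value. They report only what shows in the picture. A call takes as long as a camera call.
- find_in(camera, thing): "xy" ([column, row] in pixels, amid what is visible of it).
- silhouettes(camera, thing): "pixels" (384x512 bool, what is visible of it) and "xy" ([column, row] in pixels, amid what is visible of it).
The state is a dict: "t": time; "joints": joint angles; "qd": joint speeds; "joint_efforts": joint torques, N m; "tcp_pos": TCP position; "ee_rot": TCP orientation; "wrist_force": force on the tool from outside, world axes, zero at the start; "torque": the same for the moment, N m; "gripper_width": opening from 0.0 (shut) to 1.0 (fully open); "grasp_force": force on a finger pad.
Only numpy, scipy, OpenCV 4.12 (cv2) and the standard library are available. Lean on these libraries where they do the work, as an engineer would, in place of code of your own. Each camera call takes 0.05 s, during which the arm holds its last target. There are 200 camera calls.

TASK

The cold-light source on the inspection bench was left at the wrong brightness. With your fingertips push the orange aperture lever on its top all the way back to the closed stop, then push it open click by click and leave it resting in the third click from closed, without letting it go over into the fourth. Only push the lever, never pinch it, and leave the marker, the bottle and the loupe where they are.

Things in the scene. Friction and masses are not known exactly. Their poses are not given: they have to be found in the camera images.
- source: Fixed cold-light source: grey box 150 mm (x) by 210 mm (y), flat black panel on top, 95 mm above the bench. Origin: centre of its underside; z up. Its +y end (robot's left, yaw under 20 degrees) bears the light port and a rigid gooseneck up to 135 mm high, from 137 mm along y. The slot runs along y at x = -25 mm; only the lever stands within 40 mm of its line. Dots beside it grow towards open
- lever (a joint): Lever travel in m along the source's +y (opening): 0 = closed stop, 0.070 = open stop, both rigid. Spring detents every 14 mm: 0, 0.014 first click, 0.028 second, 0.042 third, 0.056, 0.070. Leaving one takes about 5 N, fading to nothing 7 to 9 mm on; there the lever snaps by itself, ahead of the finger, into the next and stays. Starts at 0.010 to 0.031, as a rule in the first or second click.
- lever_top (a point): Centre of the top face of the lever's orange grip, 36 mm above the panel (131 mm above the bench). The grip is a block 14 mm along the slide, 22 mm across it, from 8 to 36 mm above the panel; a thin white line across its top points at the click marks.
- slot_closed_end (a point): Fixed point on the panel surface (95 mm above the bench), on the slot's centre line, straight below lever_top when the lever is at the closed stop. Its y axis is the opening direction.
- grip_closed_side: The half shell of the lever's grip on the closed (-y) side, 7 mm thick; its outer face is the one to push in order to open. Origin: on the slot's centre line at panel height, midway through the grip.
- grip_open_side: The half shell of the lever's grip on the open (+y) side, 7 mm thick; its outer face is the one to push in order to close. Origin as for the other half. Fingers that bear on both halves at once are pinching.
- marker: Loose black marker pen with a red cap, 132 mm long, 13 mm thick, lying on the bench on the robot's side of the source. Origin: near its middle, on the bench. To be left alone.
- bottle: Loose small amber glass bottle with a white cap, 48 mm diameter, 98 mm tall, standing on the bench beyond the source's -y end. Origin: centre of its foot. To be left alone.
- loupe: Loose folding loupe, about 54 by 25 mm and 16 mm high, lying on the source's panel about 75 mm to the far (+x) side of the slot. Origin: near its middle, on the panel. To be left alone.

How it is judged:
By the outcome, as a careful person would: the job done as asked, in the order asked, and still so for the second after the job is handed in, with the robot touching nothing.
It also fails if it takes over 72 s, if anything falls off the work surface, if the arm or the gripper's body presses on something with over 40 N, if the wrist force passes 120 N, or if a joint passes its speed limit or range.

## Working session

There is one attempt and no reset: what is moved stays moved. The work goes in short steps, Python scripts to look and compute and a tool call to move; the robot and the scene stay as the last step left them, time stands still between calls to the robot, and variables do not carry over. Pictures are saved under pics/ and viewed, at most 10 in all, crops included, and the job is handed in when it is done.

Besides the shell and the picture viewer there is one more tool, called as name(argument=value, ...), one argument or row to a line, values as JSON. step_arm: Moves the arm, as the interface text tells. Its arguments: {"type":"object","properties":{"deltas":{"type":"array"}},"required":["deltas"]}

```bash
mkdir -p pics
cat > h.py <<'E'
from rig import *
import numpy as np, cv2
def K(n):
    i=camera_info(n); f=192/np.tan(np.radians(i["vertical_fov"])/2); return i,f
def proj(n,X):
    i,f=K(n); c=np.array(i["R"])@np.array(X,float)+np.array(i["t"]); return np.array([i["cx"]+f*c[0]/c[2], i["cy"]+f*c[1]/c[2]])
def ray(n,uv,z):
    i,f=K(n); R=np.array(i["R"]); d=R.T@np.array([(uv[0]-i["cx"])/f,(uv[1]-i["cy"])/f,1]); o=-R.T@np.array(i["t"]); return o+d*(z-o[2])/d[2]
E
python3 - <<'E'
from h import *
s=get_state(); print(s["t"],s["tcp_pos"],s["ee_rot"],s["gripper_width"])
for n in ("scene","top"):
    im=camera(n); cv2.imwrite(f"pics/{n}0.png",im)
    i,f=K(n); print(n,-np.array(i["R"]).T@np.array(i["t"]),f)
    for th,z in (("source",95),("lever",131),("lever_top",131),("grip_closed_side",115),("grip_open_side",115),("bottle",98),("loupe",111),("marker",6)):
        r=find_in(n,th)
        print(n,th,[(np.round(q["xy"]),round(q["score"],2),np.round(ray(n,q["xy"],z))) for q in r[:2]])
E
```

```text
0.0 [258.80674015 595.74981094 229.66861865] [-6.39195009e-01 -3.07563361e+00  2.50336192e-03] 0.9991148964917664
scene [ 944.56081953 -288.81215154  661.79121955] 408.9994157188628
scene source [(array([247., 231.]), 0.62, array([ 598., -121.,   95.])), (array([145., 281.]), 0.58, array([ 607., -299.,   95.]))]
scene lever [(array([227., 209.]), 0.56, array([ 566., -140.,  131.]))]
scene lever_top [(array([225., 207.]), 0.61, array([ 562., -141.,  131.])), (array([224., 205.]), 0.57, array([ 558., -141.,  131.]))]
scene grip_closed_side []
scene grip_open_side [(array([181., 204.]), 0.67, array([ 509., -200.,  115.])), (array([229., 207.]), 0.38, array([ 553., -131.,  115.]))]
scene bottle [(array([144., 281.]), 0.78, array([ 608., -300.,   98.]))]
scene loupe [(array([248., 242.]), 0.95, array([ 628., -133.,  111.])), (array([247., 233.]), 0.48, array([ 612., -127.,  111.]))]
scene marker [(array([181., 202.]), 0.71, array([ 418., -179.,    6.]))]
top [417.36355182 -51.98487358 728.91024863] 360.824685046419
top source [(array([284., 174.]), 0.68, array([ 578., -100.,   95.]))]
top lever [(array([307., 183.]), 0.54, array([ 552., -135.,  131.]))]
top lever_top [(array([308., 183.]), 0.5, array([ 550., -137.,  131.]))]
top grip_closed_side [(array([309., 185.]), 0.59, array([ 550., -141.,  115.]))]
top grip_open_side []
top bottle []
top loupe [(array([296., 148.]), 0.62, array([ 621., -124.,  111.]))]
top marker [(array([311., 254.]), 0.8, array([ 435., -148.,    6.]))]
```

```bash
python3 -c "
import cv2
a=cv2.imread('pics/top0.png');print(a.shape)"
```

```text
(384, 512, 3)
```

View pics/top0.png

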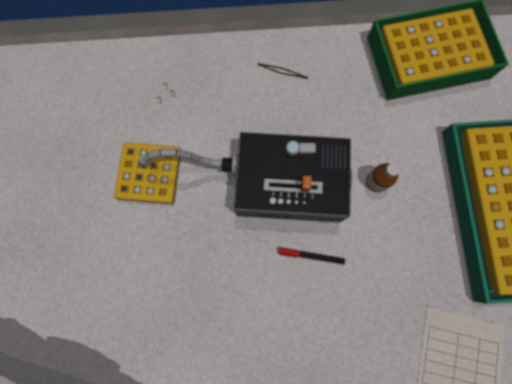

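View pics/scene0.png

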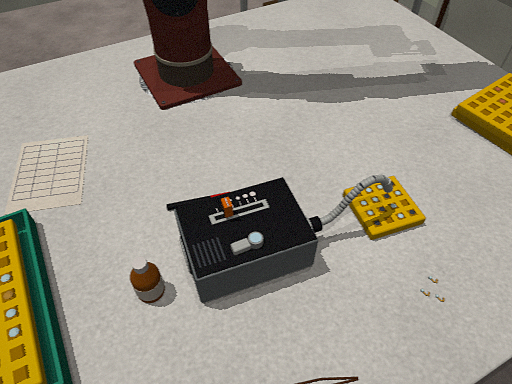

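The top view shows the source panel spanning about (238,134)–(351,218), with the lever at (307,183) and the bottle at (383,176). The gooseneck is to the left, and the marker is at (311,256). In the scene view the lever is at (227,207) and the loupe at (248,242).

Run:
```python
from h import *
a=cv2.imread('pics/top0.png')[125:230,225:365]; b=cv2.imread('pics/scene0.png')[165:305,160:330]
a=cv2.resize(a,None,fx=5.5,fy=5.5,interpolation=cv2.INTER_CUBIC); cv2.imwrite('pics/a.png',a)
b=cv2.resize(b,None,fx=4.2,fy=4.2,interpolation=cv2.INTER_CUBIC); cv2.imwrite('pics/b.png',b)
```

```text
(no output)
```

View pics/a.png

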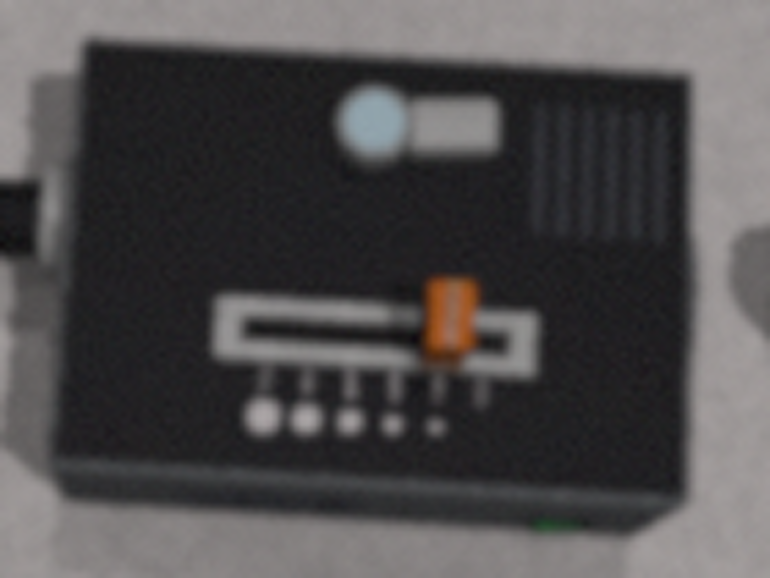

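View pics/b.png

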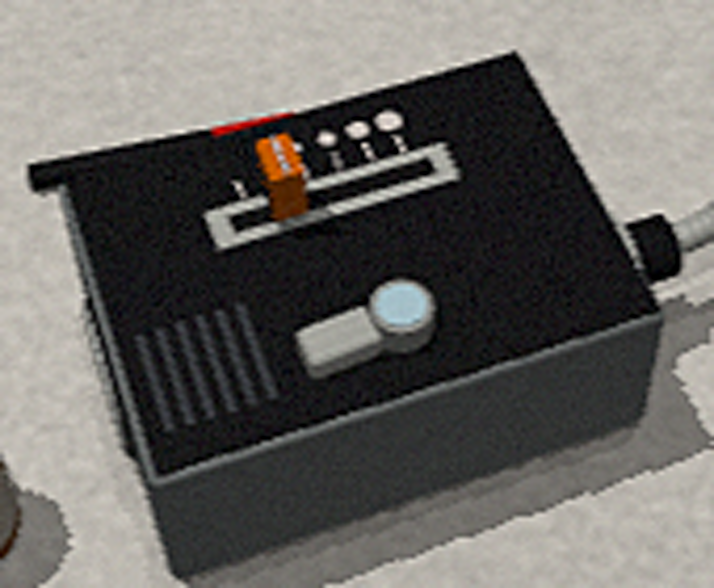

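```bash
cat > fit.py <<'E'
from h import *
from scipy.optimize import least_squares
L=np.array([[75,105],[75,-105],[-75,-105],[-75,105]])
T=np.array([[88,40],[690,76],[686,497],[57,462]])/5.5+[225,125]-.4
S=np.array([[660,318],[155,478],[65,185],[517,52]])/4.2+[160,165]-.4
D=np.array([[436,427],[392,425],[349,422],[306,419],[263,416]])/5.5+[225,125]-.4
DS=np.array([[327,138],[357,130],[389,120]])/4.2+[160,165]-.4   # dots 3,4,5
def w(p,l,z): 
    c,s=np.cos(p[2]),np.sin(p[2]); return [p[0]+c*l[0]-s*l[1],p[1]+s*l[0]+c*l[1],z]
def res(p,parts=("top","scene")):
    return np.concatenate([proj(n,w(p,l,95))-q for n,Q in (("top",T),("scene",S)) if n in parts for l,q in zip(L,Q)])
if __name__=="__main__":
    for parts in (("top",),("scene",),("top","scene")):
        r=least_squares(res,[580,-100,0],args=(parts,)); p=r.x
        print(parts,np.round(p,3),np.round(r.fun,1))
    for n,Q in (("top",D),("scene",DS)):
      print(n,"dots local")
      for d in Q:
        X=ray(n,d,95)[:2]-p[:2]; c,s=np.cos(p[2]),np.sin(p[2]); print(np.round([c*X[0]+s*X[1],-s*X[0]+c*X[1]],1))
    for n,u in (("top",np.array([452,311])/5.5+[225,125]-.4),("scene",np.array([280,155])/4.2+[160,165]-.4)):
        X=ray(n,u,131)[:2]; d=X-p[:2]; print("lever",n,np.round(X,1),np.round([c*d[0]+s*d[1],-s*d[0]+c*d[1]],1))
E
python3 fit.py
```

```text
('top',) [ 5.80630e+02 -1.18406e+02 -1.28000e-01] [-1.6 -1.6  1.8 -1.9  2.   1.8 -2.2  1.2]
('scene',) [ 5.80964e+02 -1.17451e+02 -1.36000e-01] [ 2.7 -0.7 -1.4  1.9 -2.3 -1.7  1.2 -1.2]
('top', 'scene') [ 5.80806e+02 -1.17894e+02 -1.32000e-01] [-1.7 -1.9  1.7 -1.8  1.5  1.9 -2.7  0.8  2.4 -0.9 -1.5  2.1 -2.7 -1.4
  0.7 -1.3]
top dots local
[-54.  -21.2]
[-54.2  -7. ]
[-54.1   7. ]
[-54.   20.9]
[-53.9  34.9]
scene dots local
[-55.9   8.1]
[-55.5  21.5]
[-55.9  36.1]
lever top [ 554.3 -135.6] [-23.9 -21.1]
lever scene [ 552.  -134.4] [-26.4 -20.2]
```

step_arm(
  deltas=[0.42, -1, 0, 0, 0, 0.044, 0, 0.42, -1, 0, 0, 0, 0.044, 0, 0.42, -1, 0, 0, 0, 0.044, 0],
)

```text
t: 1.15
tcp_pos: [297.5, 509.8, 230.7]
ee_rot: [0.434, 3.109, -0.004]
wrist_force: [2.2, -0.4, 0.8]
gripper_width: 0.852
grasp_force: 0.0
```

step_arm(
  deltas=[0.42, -1, 0, 0, 0, 0.044, 0, 0.42, -1, 0, 0, 0, 0.044, 0, 0.42, -1, 0, 0, 0, 0.044, 0],
)

```text
t: 1.4
tcp_pos: [330.7, 429.4, 231.0]
ee_rot: [0.22, 3.132, -0.003]
wrist_force: [1.2, -0.2, -0.1]
gripper_width: 0.633
grasp_force: 0.0
```

step_arm(
  deltas=[0.42, -1, 0, 0, 0, 0, 0, 0.42, -1, 0, 0, 0, 0, 0, 0.42, -1, 0, 0, 0, 0, 0],
)

```text
t: 1.65
tcp_pos: [363.7, 349.3, 231.0]
ee_rot: [0.223, 3.132, -0.002]
wrist_force: [1.5, -0.2, 0.1]
gripper_width: 0.4
grasp_force: 0.0
```

step_arm(
  deltas=[0.42, -1, 0, 0, 0, 0, 0, 0.42, -1, 0, 0, 0, 0, 0, 0.42, -1, 0, 0, 0, 0, 0],
)

```text
t: 1.9
tcp_pos: [396.8, 269.3, 231.0]
ee_rot: [0.223, 3.132, -0.002]
wrist_force: [1.2, -0.1, 0.4]
gripper_width: 0.176
grasp_force: 0.0
```

step_arm(
  deltas=[0.43, -1, 0, 0, 0, 0, 0, 0.43, -1, 0, 0, 0, 0, 0, 0.43, -1, 0, 0, 0, 0, 0],
)

```text
t: 2.15
tcp_pos: [430.7, 189.2, 231.1]
ee_rot: [0.223, 3.132, -0.002]
wrist_force: [0.6, 0.1, 1.3]
gripper_width: 0.02
grasp_force: 0.0
```

step_arm(
  deltas=[0.43, -1, 0, 0, 0, 0, 0, 0.43, -1, 0, 0, 0, 0, 0, 0.43, -1, 0, 0, 0, 0, 0],
)

```text
t: 2.4
tcp_pos: [464.6, 109.2, 231.1]
ee_rot: [0.223, 3.132, -0.002]
wrist_force: [-0.2, -1.1, 1.0]
gripper_width: 0.005
grasp_force: 0.0
```

step_arm(
  deltas=[0.43, -1, 0, 0, 0, 0, 0, 0.43, -1, 0, 0, 0, 0, 0, 0.43, -1, 0, 0, 0, 0, 0],
)

```text
t: 2.65
tcp_pos: [498.6, 29.0, 231.2]
ee_rot: [0.223, 3.131, -0.003]
wrist_force: [-0.3, -0.4, -0.5]
gripper_width: 0.004
grasp_force: 0.0
```

step_arm(
  deltas=[0.43, -1, -0.5, 0, 0, 0, 0, 0.43, -1, -0.5, 0, 0, 0, 0, 0.43, -1, -0.5, 0, 0, 0, 0, 0.43, -1, -0.5, 0, 0, 0, 0],
)

```text
t: 2.98
tcp_pos: [530.8, -47.5, 189.2]
ee_rot: [-0.219, -3.132, 0.004]
wrist_force: [0.4, 0.2, 0.2]
gripper_width: 0.009
grasp_force: 0.0
```

step_arm(
  deltas=[0.3, -0.6, -0.1, 0, 0, 0, 0, 0.3, -0.6, -0.1, 0, 0, 0, 0, 0.3, -0.6, -0.1, 0, 0, 0, 0, 0.3, -0.6, -0.1, 0, 0, 0, 0],
)

```text
t: 3.32
tcp_pos: [555.1, -91.3, 182.6]
ee_rot: [-0.211, -3.134, 0.0]
wrist_force: [-0.1, 1.6, -1.0]
gripper_width: 0.008
grasp_force: 0.0
```

Run:
```python
from h import *
s=get_state(); print(s["t"],s["tcp_pos"],s["ee_rot"])
a=camera("scene"); b=camera("top"); s=get_state(); print(s["tcp_pos"],s["wrist_force"],proj("scene",s["tcp_pos"]),proj("top",s["tcp_pos"]))
o=np.hstack([cv2.resize(x,None,fx=3,fy=3,interpolation=cv2.INTER_CUBIC) for x in (a[100:270,160:290],b[80:250,225:355])]); cv2.imwrite("pics/c.png",o)
```

```text
3.3167 [555.12110275 -91.33932802 182.64436115] [-2.11363816e-01 -3.13417956e+00  3.60982844e-05]
[555.01163521 -90.09751616 182.79832811] [-0.31232395  0.75513609 -0.18879318] [250.5744251  172.18422262] [281.58506191 174.98977423]
```

View pics/c.png

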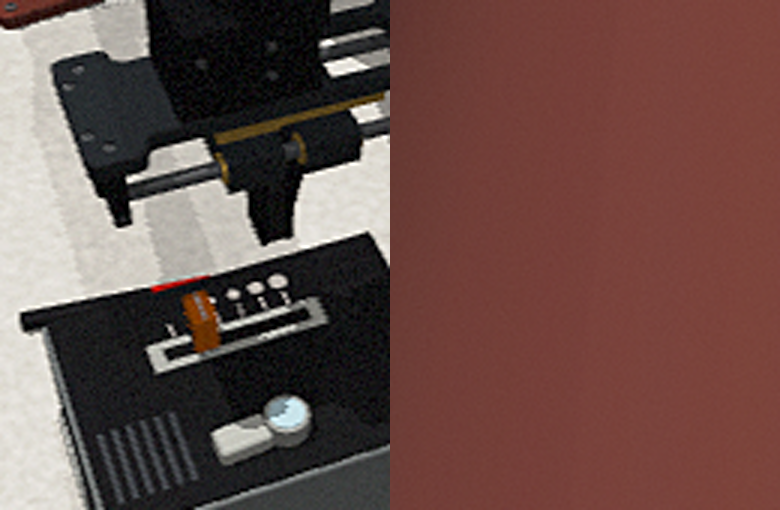

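The scene crop shows the shut fingertips at about (252,181). They are above the panel and to the lever's open side, and clear of it. The top camera is blocked by the arm.

step_arm(
  deltas=[0.05, 0, -0.3, 0, 0, 0, 0, 0.05, 0, -0.6, 0, 0, 0, 0, 0.05, 0, -0.77, 0, 0, 0, 0, 0.05, 0, -0.77, 0, 0, 0, 0, 0.05, 0, -0.77, 0, 0, 0, 0],
)

```text
t: 3.83
tcp_pos: [558.7, -90.5, 121.1]
ee_rot: [-0.207, -3.134, -0.001]
wrist_force: [0.3, 0.0, 0.3]
gripper_width: 0.007
grasp_force: 0.0
```

step_arm(
  deltas=[-0.007, -0.05, 0, 0, 0, 0, 0, -0.013, -0.1, 0, 0, 0, 0, 0, -0.02, -0.15, 0, 0, 0, 0, 0, -0.027, -0.2, 0, 0, 0, 0, 0, -0.03, -0.23, 0, 0, 0, 0, 0, -0.033, -0.25, 0, 0, 0, 0, 0, -0.033, -0.25, 0, 0, 0, 0, 0],
)

```text
t: 4.42
tcp_pos: [556.3, -112.5, 121.1]
ee_rot: [0.211, 3.134, -0.0]
wrist_force: [1.3, -1.0, -1.2]
gripper_width: 0.003
grasp_force: 0.0
```

step_arm(
  deltas=[-0.003, -0.025, 0, 0, 0, 0, 0, -0.007, -0.05, 0, 0, 0, 0, 0, -0.007, -0.05, 0, 0, 0, 0, 0],
)

```text
t: 4.67
tcp_pos: [555.7, -116.3, 120.9]
ee_rot: [-0.21, -3.134, 0.0]
wrist_force: [-0.8, -0.4, 0.6]
gripper_width: 0.004
grasp_force: 0.0
```

step_arm(
  deltas=[-0.003, -0.025, 0, 0, 0, 0, 0, -0.007, -0.05, 0, 0, 0, 0, 0, -0.007, -0.05, 0, 0, 0, 0, 0],
)

```text
t: 4.92
tcp_pos: [555.3, -119.3, 120.9]
ee_rot: [0.209, 3.135, 0.001]
wrist_force: [0.7, 3.6, 1.5]
gripper_width: 0.009
grasp_force: 1.9
```

step_arm(
  deltas=[-0.003, -0.025, 0, 0, 0, 0, 0, -0.007, -0.05, 0, 0, 0, 0, 0, -0.01, -0.075, 0, 0, 0, 0, 0, -0.013, -0.1, 0, 0, 0, 0, 0, -0.013, -0.1, 0, 0, 0, 0, 0],
)

```text
t: 5.33
tcp_pos: [553.9, -129.2, 121.0]
ee_rot: [-0.211, -3.134, 0.002]
wrist_force: [0.4, -0.6, -0.2]
gripper_width: 0.009
grasp_force: 0.0
```

step_arm(
  deltas=[-0.003, -0.025, 0, 0, 0, 0, 0, -0.007, -0.05, 0, 0, 0, 0, 0, -0.007, -0.05, 0, 0, 0, 0, 0],
)

```text
t: 5.58
tcp_pos: [553.5, -132.3, 120.9]
ee_rot: [0.21, 3.135, -0.0]
wrist_force: [0.6, 0.3, 1.0]
gripper_width: 0.01
grasp_force: 0.0
```

step_arm(
  deltas=[-0.003, -0.012, 0, 0, 0, 0, 0, -0.003, -0.025, 0, 0, 0, 0, 0, -0.003, -0.025, 0, 0, 0, 0, 0],
)

```text
t: 5.83
tcp_pos: [553.5, -132.6, 121.0]
ee_rot: [-0.208, -3.134, -0.002]
wrist_force: [-0.0, 5.8, 1.6]
gripper_width: 0.005
grasp_force: 2.5
```

step_arm(
  deltas=[-0.003, -0.02, 0, 0, 0, 0, 0, -0.003, -0.02, 0, 0, 0, 0, 0, -0.003, -0.02, 0, 0, 0, 0, 0],
)

```text
t: 6.08
tcp_pos: [553.5, -132.6, 121.0]
ee_rot: [-0.206, -3.134, -0.005]
wrist_force: [-0.8, 8.9, 2.3]
gripper_width: 0.005
grasp_force: 4.6
```

step_arm(
  deltas=[-0.003, -0.02, 0, 0, 0, 0, 0, -0.003, -0.02, 0, 0, 0, 0, 0, -0.003, -0.02, 0, 0, 0, 0, 0],
)

```text
t: 6.33
tcp_pos: [553.5, -132.7, 121.0]
ee_rot: [-0.204, -3.134, -0.008]
wrist_force: [-0.3, 13.3, 3.6]
gripper_width: 0.005
grasp_force: 6.7
```

step_arm(
  deltas=[0.013, 0.1, 0, 0, 0, 0, 0, 0.026, 0.2, 0, 0, 0, 0, 0, 0.026, 0.2, 0, 0, 0, 0, 0, 0.026, 0.2, 0.3, 0, 0, 0, 0, 0.026, 0.2, 0.6, 0, 0, 0, 0, 0.026, 0.2, 0.6, 0, 0, 0, 0],
)

```text
t: 6.83
tcp_pos: [557.0, -122.3, 173.1]
ee_rot: [0.21, 3.129, -0.001]
wrist_force: [0.7, -1.0, 0.0]
gripper_width: -0.001
grasp_force: 0.0
```

step_arm(
  deltas=[-0.05, -0.4, 0, 0, 0, 0, 0, -0.1, -0.8, 0, 0, 0, 0, 0, -0.1, -0.8, 0, 0, 0, 0, 0, -0.1, -0.8, 0, 0, 0, 0, 0, -0.1, -0.8, 0, 0, 0, 0, 0],
)

```text
t: 7.25
tcp_pos: [546.9, -185.1, 168.7]
ee_rot: [-0.211, -3.134, 0.0]
wrist_force: [0.1, 0.4, -0.4]
gripper_width: 0.006
grasp_force: 0.0
```

Run:
```python
from h import *
a=camera("scene"); s=get_state(); print(s["tcp_pos"],s["wrist_force"])
cv2.imwrite("pics/d.png",cv2.resize(a[100:270,140:330],None,fx=3.5,fy=3.5,interpolation=cv2.INTER_CUBIC))
```

```text
[ 547.08474585 -184.37435957  168.66584573] [-0.52455438  0.1563809   0.44016521]
```

View pics/d.png

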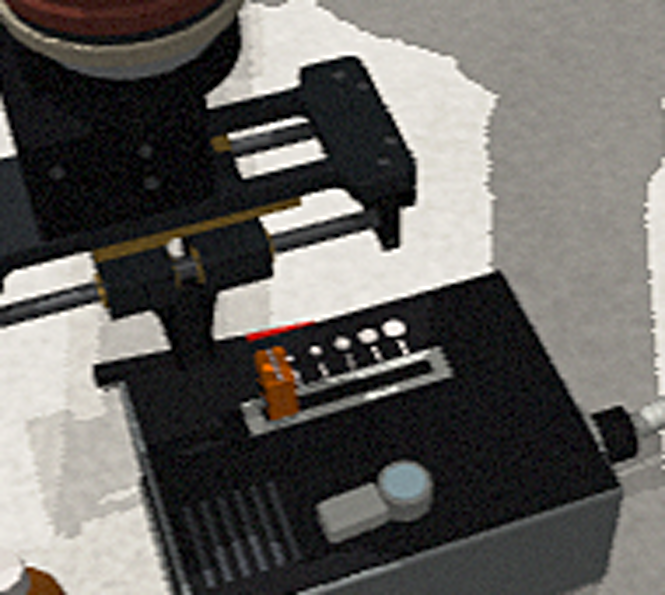

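The lever now sits at the closed end of its slot, at about (277,385) in the crop. The fingertips are at (193,365) on its closed side, with nothing else disturbed.

step_arm(
  deltas=[0, 0, -0.3, 0, 0, 0, 0, 0, 0, -0.6, 0, 0, 0, 0, 0, 0, -0.6, 0, 0, 0, 0, 0, 0, -0.6, 0, 0, 0, 0],
)

```text
t: 7.63
tcp_pos: [546.4, -183.9, 120.2]
ee_rot: [-0.207, -3.132, -0.0]
wrist_force: [-0.6, 0.3, 0.2]
gripper_width: 0.01
grasp_force: 0.0
```

step_arm(
  deltas=[0.01, 0.05, 0, 0, 0, 0, 0, 0.015, 0.1, 0, 0, 0, 0, 0, 0.02, 0.15, 0, 0, 0, 0, 0, 0.025, 0.18, 0, 0, 0, 0, 0, 0.025, 0.18, 0, 0, 0, 0, 0, 0.025, 0.18, 0, 0, 0, 0, 0],
)

```text
t: 8.13
tcp_pos: [549.2, -170.3, 121.3]
ee_rot: [0.208, 3.134, 0.0]
wrist_force: [-0.6, -0.0, 0.2]
gripper_width: 0.01
grasp_force: 0.0
```

step_arm(
  deltas=[0.003, 0.02, 0, 0, 0, 0, 0, 0.003, 0.02, 0, 0, 0, 0, 0, 0.003, 0.02, 0, 0, 0, 0, 0],
)

```text
t: 8.38
tcp_pos: [549.2, -169.1, 121.0]
ee_rot: [0.209, 3.135, -0.0]
wrist_force: [-0.8, 1.0, 0.5]
gripper_width: 0.004
grasp_force: 0.0
```

step_arm(
  deltas=[0.003, 0.02, 0, 0, 0, 0, 0, 0.003, 0.02, 0, 0, 0, 0, 0, 0.003, 0.02, 0, 0, 0, 0, 0],
)

```text
t: 8.63
tcp_pos: [549.5, -167.4, 120.9]
ee_rot: [-0.209, -3.135, 0.0]
wrist_force: [-0.4, -0.3, 0.0]
gripper_width: 0.008
grasp_force: 0.0
```

step_arm(
  deltas=[0.003, 0.02, 0, 0, 0, 0, 0, 0.003, 0.02, 0, 0, 0, 0, 0, 0.003, 0.02, 0, 0, 0, 0, 0],
)

```text
t: 8.88
tcp_pos: [549.7, -165.7, 120.9]
ee_rot: [-0.209, -3.135, -0.0]
wrist_force: [-0.7, -0.4, -0.5]
gripper_width: 0.003
grasp_force: 0.0
```

step_arm(
  deltas=[0.003, 0.02, 0, 0, 0, 0, 0, 0.003, 0.02, 0, 0, 0, 0, 0, 0.003, 0.02, 0, 0, 0, 0, 0],
)

```text
t: 9.13
tcp_pos: [549.9, -164.4, 121.0]
ee_rot: [-0.209, -3.135, 0.0]
wrist_force: [-1.1, 0.0, -0.7]
gripper_width: 0.003
grasp_force: 0.4
```

step_arm(
  deltas=[0.003, 0.02, 0, 0, 0, 0, 0, 0.003, 0.02, 0, 0, 0, 0, 0, 0.003, 0.02, 0, 0, 0, 0, 0],
)

```text
t: 9.38
tcp_pos: [550.0, -163.4, 121.0]
ee_rot: [-0.21, -3.135, 0.001]
wrist_force: [-1.2, -4.7, 0.8]
gripper_width: 0.003
grasp_force: 2.2
```

step_arm(
  deltas=[0.003, 0.02, 0, 0, 0, 0, 0, 0.006, 0.04, 0, 0, 0, 0, 0, 0.008, 0.06, 0, 0, 0, 0, 0, 0.01, 0.08, 0, 0, 0, 0, 0, 0.012, 0.1, 0, 0, 0, 0, 0, 0.012, 0.1, 0, 0, 0, 0, 0],
)

```text
t: 9.88
tcp_pos: [551.4, -153.4, 120.9]
ee_rot: [0.207, 3.135, 0.001]
wrist_force: [0.3, 0.2, 0.3]
gripper_width: 0.007
grasp_force: 0.0
```

step_arm(
  deltas=[0.003, 0.02, 0, 0, 0, 0, 0, 0.003, 0.02, 0, 0, 0, 0, 0, 0.003, 0.02, 0, 0, 0, 0, 0],
)

```text
t: 10.13
tcp_pos: [551.4, -152.8, 120.9]
ee_rot: [0.209, 3.135, 0.0]
wrist_force: [0.4, 0.1, -0.3]
gripper_width: 0.007
grasp_force: 0.0
```

```bash
cat > lev.py <<'E'
from h import *
from fit import w
def lever():
    a=camera("scene"); m=silhouettes("scene","lever"); p=[580.8,-117.9,-.132]
    hsv=cv2.cvtColor(a,cv2.COLOR_BGR2HSV); k=cv2.inRange(hsv,(5,150,60),(18,255,255)); k[:185]=0;k[240:]=0;k[:,:200]=0;k[:,280:]=0
    ys,xs=np.nonzero(k); s=get_state()
    c=[xs.mean(),ys.mean()]
    q=[(np.linalg.norm(proj("scene",w(p,(-25,-35+t),119))-c),t) for t in range(-8,80)]
    print(s["t"],s["tcp_pos"],s["wrist_force"],"n",len(xs),np.round(c,1),"travel~",min(q)[1],[ (np.round(r["xy"],1),round(r["score"],2)) for r in m[:1]])
    return a
if __name__=="__main__": lever()
E
python3 lev.py
```

```text
10.2333 [ 551.36210051 -153.06892862  120.94179778] [-0.11869035 -0.21762408  0.1837689 ] n 131 [227.2 207.7] travel~ 15 [(array([227. , 206.3]), 0.56)]
```

step_arm(
  deltas=[0.003, 0.02, 0, 0, 0, 0, 0, 0.006, 0.04, 0, 0, 0, 0, 0, 0.006, 0.04, 0, 0, 0, 0, 0],
)

```text
t: 10.48
tcp_pos: [551.8, -150.2, 121.0]
ee_rot: [-0.21, -3.135, 0.001]
wrist_force: [-0.2, -2.1, 0.3]
gripper_width: 0.006
grasp_force: 1.1
```

step_arm(
  deltas=[0.003, 0.02, 0, 0, 0, 0, 0, 0.006, 0.04, 0, 0, 0, 0, 0, 0.008, 0.06, 0, 0, 0, 0, 0, 0.01, 0.08, 0, 0, 0, 0, 0, 0.013, 0.1, 0, 0, 0, 0, 0, 0.016, 0.12, 0, 0, 0, 0, 0, 0.016, 0.12, 0, 0, 0, 0, 0, 0.016, 0.12, 0, 0, 0, 0, 0],
)

```text
t: 11.15
tcp_pos: [553.2, -139.7, 120.9]
ee_rot: [-0.208, -3.135, -0.0]
wrist_force: [0.5, -0.5, -0.9]
gripper_width: 0.001
grasp_force: 0.0
```

```bash
python3 lev.py
```

```text
11.25 [ 553.15723359 -140.1424343   120.96066479] [ 0.27696903 -0.21811569 -0.04511592] n 136 [234.6 205.6] travel~ 28 [(array([233. , 206.7]), 0.59)]
```

step_arm(
  deltas=[0.003, 0.02, 0, 0, 0, 0, 0, 0.006, 0.04, 0, 0, 0, 0, 0, 0.008, 0.06, 0, 0, 0, 0, 0, 0.01, 0.08, 0, 0, 0, 0, 0, 0.013, 0.1, 0, 0, 0, 0, 0, 0.016, 0.12, 0, 0, 0, 0, 0, 0.018, 0.135, 0, 0, 0, 0, 0, 0.02, 0.15, 0, 0, 0, 0, 0, 0.02, 0.15, 0, 0, 0, 0, 0, 0.02, 0.15, 0, 0, 0, 0, 0],
)

```text
t: 12.08
tcp_pos: [554.8, -127.7, 120.9]
ee_rot: [-0.208, -3.135, -0.001]
wrist_force: [0.0, 0.3, 0.2]
gripper_width: 0.005
grasp_force: 0.0
```

```bash
python3 lev.py
```

```text
12.1833 [ 554.72999671 -128.00649348  120.92755019] [ 0.21867305 -0.56418718  0.21345831] n 141 [243.  203.5] travel~ 43 [(array([242.1, 202.2]), 0.56)]
```

step_arm(
  deltas=[-0.013, -0.1, 0, 0, 0, 0, 0, -0.026, -0.25, 0, 0, 0, 0, 0, -0.026, -0.25, 0, 0, 0, 0, 0, -0.026, -0.25, 0.4, 0, 0, 0, 0, -0.026, -0.25, 0.8, 0, 0, 0, 0, -0.026, -0.25, 1, 0, 0, 0, 0, -0.026, -0.25, 1, 0, 0, 0, 0],
)

```text
t: 12.77
tcp_pos: [554.4, -149.7, 205.0]
ee_rot: [0.211, 3.129, -0.0]
wrist_force: [0.7, 0.1, -1.5]
gripper_width: 0.007
grasp_force: 0.0
```

step_arm(
  deltas=[-0.5, -0.5, 0.5, 0, 0, 0, 0, -0.9, -1, 0.5, 0, 0, 0, 0, -0.9, -1, 0.5, 0, 0, 0, 0, -0.9, -1, 0.5, 0, 0, 0, 0],
)

```text
t: 13.1
tcp_pos: [476.3, -235.4, 242.5]
ee_rot: [0.225, 3.132, -0.002]
wrist_force: [0.1, -0.8, -0.6]
gripper_width: 0.007
grasp_force: 0.0
```

step_arm(
  deltas=[0, -0.5, 0, 0, 0, 0, 0, 0, -1, 0, 0, 0, 0, 0, 0, -1, 0, 0, 0, 0, 0, 0, -1, 0, 0, 0, 0, 0],
)

```text
t: 13.43
tcp_pos: [479.3, -311.0, 240.1]
ee_rot: [-0.218, -3.132, 0.002]
wrist_force: [0.2, 0.9, -0.8]
gripper_width: 0.007
grasp_force: 0.0
```

step_arm(
  deltas=[0, -0.5, 0, 0, 0, 0, 0, 0, -1, 0, 0, 0, 0, 0, 0, -1, 0, 0, 0, 0, 0, 0, -1, 0, 0, 0, 0, 0],
)

```text
t: 13.77
tcp_pos: [479.6, -389.8, 239.9]
ee_rot: [-0.215, -3.132, 0.001]
wrist_force: [0.4, 0.7, -0.8]
gripper_width: 0.008
grasp_force: 0.0
```

Run:
```python
from lev import *
a=lever(); b=camera("top")
o=np.hstack([cv2.resize(x,None,fx=2.6,fy=2.6,interpolation=cv2.INTER_CUBIC) for x in (a[150:320,130:280],b[110:280,225:375])]); cv2.imwrite("pics/e.png",o); print(o.shape)
```

```text
13.8667 [ 481.07650074 -386.96053017  240.2707055 ] [-0.23337781  0.97022286  0.4139284 ] n 160 [242.8 202.4] travel~ 43 [(array([145.6, 281.2]), 0.63)]
(442, 780, 3)
```

View pics/e.png

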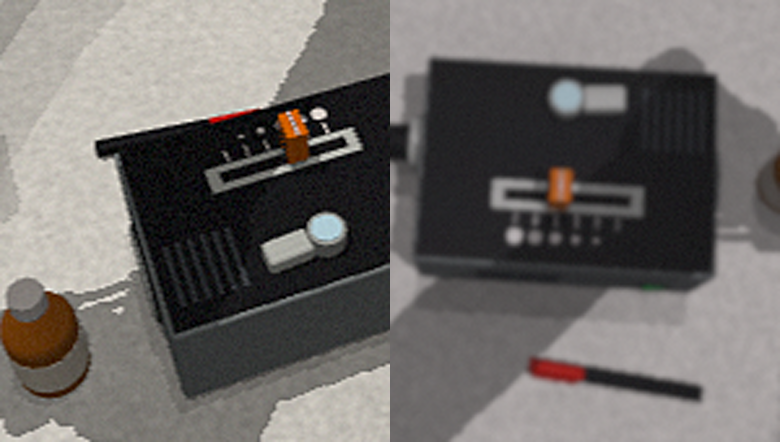

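The lever's white line in the top view is at (561,187). Corrected for parallax, that matches the third mark at about column 556. The loupe, marker and bottle are where they were.

```bash
python3 -c "
from rig import *
print(sign_off())"
```

```text
the job is handed in; nothing more can be done
None
```

The lever was pushed to the closed stop, then opened one click at a time and left in the third click (camera reading about 43 mm, nominal 42 mm). The arm is clear; the marker, bottle and loupe look unmoved in the final pictures, and the job is handed in.

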